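# Draw the bottom clay tile from the stack chute and lay it out for show

## Robot

A 6-joint arm with a two-finger parallel gripper is mounted at the origin on the work surface. World frame = base frame: x ahead of the robot, y to its left, z up, the work surface at z = 0. Lengths are in m, angles in rad, forces in N, time in s.
With the tool pointing down it reaches from about 0.2 to 0.875 m from the base axis. Payload 3.4 kg.
Tool frame: the origin (TCP) lies midway between the tips of the shut fingers; the grasp point (between the pads) lies 19 mm behind it (robot.grip_depth is the distance from the TCP to the grasp point, in m); z points along the fingers, y is the direction in which the jaws open and shut (so a half turn about z gives the same grasp; the last joint's range is limited). The gripper opens to 94 mm and grips with 3 to 60 N. Pads are 16 mm wide; open, the fingers measure 119 mm over their backs; the gripper's body (75 mm by 177 mm) begins 78 mm behind the grasp point.
Start: joints at [-1.223, 0.276, 1.505, -0, 1.361, -0.121], TCP at [0.26, -0.513, 0.185] pointing down, gripper open.
Joint ranges: [-2.89, 2.89], [-0.75, 2.08], [0.22, 2.7], [-1.18, 4.32], [0.11, 2.71], [-2.7, 2.7]. Speed limits (rad/s): [2.57, 2.57, 3.14, 3.14, 3.14, 3.14].

## Interface

Orientations are given as [roll, pitch, yaw] about the fixed x, y, z axes, in that order (R = Rz(yaw) Ry(pitch) Rx(roll)).
In Python, from plant import sensors, get_image, get_calibration, order, find_in, regions_of, place_of, robot gives the robot as it stands. The module is installed in compiled form; this text tells all that it offers.
- The arm moves only by the tool jog_arm, never from a script. Its argument "commands" is a list of rows, each an object of numbers: "wx", "wy", "wz": the turn, a rotation vector about the world's x, y, z in rad; "x", "y", "z": the shift along the world's x, y, z in m; "claw": the opening, from -1 (shut) to 1 (fully open), so that 0 is half open. In form: [{"wx": .., "wy": .., "wz": .., "x": .., "y": .., "z": .., "claw": ..}, ...]. A call has exactly 10 rows; each row shifts and turns the pose as measured when the row begins; what a row does not reach is not made up. A row lasts 1/10 s, in which the tool goes at most 50 mm and 8.59 degrees, less where a joint would pass 70% of its speed; a pose out of reach is approached as far as the arm can. A call is refused whole if a number of a shift passes 0.05 or a number of a turn 0.15, either way. A call with a gripper value outside its range is refused whole. The fingers move at their own pace and stop on an object; the grip force is fixed at half the most. Time passes only in rows, so rows that do not move let the fingers close, or fill a call up. It gives the time, the measured TCP pose, the force and the opening at its end, in the units of the state.
- sensors.state(): the state, without advancing time (a new reading comes with each control period).
- get_image(name): name is "scene" or "side" or "wrist"; returns the picture (384x512x3 uint8, red, green, blue); there is no depth.
- get_calibration(name): a dict with "camera_matrix" (3x3 intrinsics, pixels), "dist" ([k1, k2, p1, p2, k3] as OpenCV has them; the pictures are not rectified), "R" (3x3) and "t" (3): a world point X has camera coordinates R X + t. Camera axes: x right, y down, z forward; pixel columns grow to the right and rows downward; lengths in m; the calibration is good to about 2 mm. A picture is of the moment at which its call begins: read the wrist's pose just before it. get_calibration takes no time and is no camera call; for the wrist camera it gives the pose at the moment of the call.
- order.close_job(): hands the job in, once; it reports no verdict.
Trained networks look in the newest picture that a camera, given by its name, has taken for a name from the list of things; names that differ only in an ending like _2 or _b are one class to them, and where a whole thing is asked for, a point or a joint stands for the part that bears it (a point fixed in the world has none). Each returns a list of dicts, best first, with "score" (0 to 1); they miss things now and then, are a little off and sometimes report something else, mostly with a low value. They report only what shows in the picture. A call takes as long as a camera call. They do not tell look-alikes from the thing itself.
- find_in(target, camera): "box" ([left, top, width, height] in pixels, round what is visible of it).
- regions_of(target, camera): "region" (384x512 bool, what is visible of it) and "box" ([left, top, width, height] in pixels, round what is visible of it).
- place_of(target, camera): "pixel" ([column, row] in pixels: a listed point, or the origin of a listed thing).
The state is a dict: "time": time; "qpos": joint angles; "joint_velocities": joint speeds; "joint_torque": joint torques, N m; "ee_pos": TCP position; "tool_rot": TCP orientation; "ft_force": force on the tool from outside, world axes, zero at the start; "wrist_torque": the same for the moment, N m; "width": opening from 0.0 (shut) to 1.0 (fully open).
Only numpy, scipy, OpenCV 4.12 (cv2) and the standard library are available. Lean on these libraries where they do the work, as an engineer would, in place of code of your own. Each camera call takes 0.05 s, during which the arm holds its last target.

## Task

Pull the bottom clay tile out through the mouth of the wooden stack chute, leaving the three tiles above it in the chute, where they sink down level one step. Then lay the drawn tile flat on the bare cork pad of the display board, centred on the pad, lengthwise along it and the same way up, setting it down rather than dropping it. Leave the tile already lying on the board and the other wares where they are.

Things in the scene. Friction and masses are not known exactly. Their poses are not given: they have to be found in the camera images.
- bottom_tile_center (a point): Centre (half-way up) of the bottom tile: flat terracotta, 130 (x) x 56 (y) x 14 mm (z), 0.13 to 0.2 kg, pale zig-zag lines on its upper face; x along its length, z up. It starts under the stack with its -x end sticking 36 to 44 mm out of the chute's mouth, overhanging (the counter is 20 mm below its underside). Pulling it takes up to about 12 N.
- upper_tile1_center (a point): Centre of the first (lowest) tile above the bottom one, same tile (130 x 56 x 14 mm, x along its length, z up). It must stay in the chute; it drops 14 mm when the bottom tile is out.
- upper_tile2_center (a point): Centre of the second tile above the bottom one, same tile (130 x 56 x 14 mm, x along its length, z up). It must stay in the chute; it drops 14 mm when the bottom tile is out.
- upper_tile3_center (a point): Centre of the third (top) tile above the bottom one, same tile (130 x 56 x 14 mm, x along its length, z up). It must stay in the chute; it drops 14 mm when the bottom tile is out.
- chute: Wooden stack chute fixed to the counter, 153 x 96 mm, 82 mm high, open on top. Origin at counter height below the stack's centre; the mouth faces its -x, so pull along -x. Floor at z = 20 mm, ending at x = -73 mm; inside 135 (x) by 62 mm (y). Two front strips at x = -73 mm begin 19 mm above the floor and hold back all but the bottom tile. A tile is clear once its centre is beyond x = -138 mm.
- board: Flat wooden display board fixed on the counter, 255 x 224 x 14 mm thick. Origin at its underside, midway between its two tile places, which lie at y = +56 and -56 mm (x = 0, either may hold the pad); it spans x from -95 to +160 mm.
- pad: Bare cork pad fixed on the board, 160 (x, its length) x 92 (y) x 4 mm. Origin at the centre of its underside, on the board's top; its upper face is 18 mm above the counter top. The drawn tile goes on its centre, lengthwise.
- laid_tile_center (a point): Centre of a like tile (130 x 56 x 14 mm) already lying loose on the other place of the board, 112 mm from the pad's centre line. Not to be moved.
- lidded_pot: Bystander: small lidded clay pot standing on the board behind (at the board's +x end, about 122 mm from its origin), 58 mm across, 60 mm high. Origin at the centre of its underside.
- low_bowl: Bystander: low white bowl, 76 mm across, 36 mm high, in front of the robot. Origin at the centre of its underside.
- clay_cup: Bystander: terracotta cup 60 mm across, 75 mm high, beyond and between chute and board. Origin at the centre of its underside.
- mug: Bystander: white mug 76 mm across, 85 mm high, at the left. Origin at the centre of its underside.
- brush: Bystander: brush 170 mm long lying at the right. Origin on its underside.
- round_vase: Bystander: terracotta vase 104 mm across, 125 mm high, at the far left. Origin at the centre of its underside.
- plate: Bystander: terracotta plate 150 mm across, 18 mm high, at the right. Origin at the centre of its underside.
Things that resemble listed ones, but are neither listed nor needed, are in the scene too. What is shaped like the part that bears bottom_tile_center but blue is not meant.

How it is judged:
By the outcome, as a careful person would: the job done as asked, in the order asked, and still so for the second after the job is handed in, with the robot touching nothing.
It also fails if it takes over 51 s, if anything falls off the work surface, if the arm or the gripper's body presses on something with over 40 N, if the wrist force passes 120 N, or if a joint passes its speed limit or range.

## Working session

There is one attempt and no reset: what is moved stays moved. The work goes in short steps, Python scripts to look and compute and a tool call to move; the robot and the scene stay as the last step left them, time stands still between calls to the robot, and variables do not carry over. Pictures are saved under pics/ and viewed, and the job is handed in when it is done.

Besides the shell and the picture viewer there is one more tool, called after "Call:" by a JSON object that holds its "name" and its "arguments". jog_arm: Moves the arm, as the interface text tells. Its arguments: {"type":"object","properties":{"commands":{"type":"array"}},"required":["commands"]}

```bash
mkdir -p pics
python3 - <<'E'
from plant import sensors,get_image,get_calibration,robot
import cv2
print(sensors.state())
for n in("scene","side","wrist"):
    im=get_image(n);cv2.imwrite(f"pics/{n}0.png",im[:,:,::-1])
    c=get_calibration(n);print(n,c)
print(robot.grip_depth)
E
```

```text
{'time': 0.0, 'qpos': array([-1.22301581e+00,  2.76573530e-01,  1.50608839e+00, -2.49199750e-06,
        1.36072686e+00, -1.20994877e-01]), 'joint_velocities': array([ 4.63941052e-04, -2.05908221e-04, -4.79262519e-04, -1.32970844e-03,
       -1.09579746e-03, -6.43988236e-05]), 'joint_torque': array([ 2.14551161e-03, -4.04576290e+01, -2.37231785e+01,  7.05652032e-02,
        3.47267557e-02, -1.36421695e-04]), 'ee_pos': array([ 0.25957247, -0.51240338,  0.18423487]), 'tool_rot': array([-3.13980937e+00, -2.14373570e-04,  4.68775720e-01]), 'ft_force': array([ 0.28005605, -0.25182081, -0.14722303]), 'wrist_torque': array([ 0.01873374, -0.00968848,  0.00140031]), 'width': 1.0020475939976496}
scene {'camera_matrix': array([[370.37029299,   0.        , 256.26490099],
       [  0.        , 370.37029299, 189.56183414],
       [  0.        ,   0.        ,   1.        ]]), 'dist': array([-0.00647175,  0.        ,  0.        ,  0.        ,  0.        ]), 'R': array([[-0.44748678,  0.89425521,  0.00795012],
       [ 0.73350865,  0.37210545, -0.56877288],
       [-0.51158639, -0.24868686, -0.822456
[... 323 characters left out ...]
: array([[-0.7253828 , -0.68831838,  0.00613238],
       [-0.36166308,  0.37352747, -0.85421136],
       [ 0.58567877, -0.62184808, -0.51988974]]), 't': array([0.40733888, 0.27941318, 0.79013113])}
wrist {'camera_matrix': array([[285.75447745,   0.        , 253.41788571],
       [  0.        , 285.75447745, 193.64510338],
       [  0.        ,   0.        ,   1.        ]]), 'dist': array([-0.0362368,  0.       ,  0.       ,  0.       ,  0.       ]), 'R': array([[ 4.51690906e-01, -8.92174137e-01, -7.97004388e-04],
       [-8.61060393e-01, -4.36172119e-01,  2.61397938e-01],
       [-2.33560111e-01, -1.17384802e-01, -9.65230793e-01]]), 't': array([-0.57576189, -0.02685798,  0.39101045])}
0.0188
```

View pics/scene0.png

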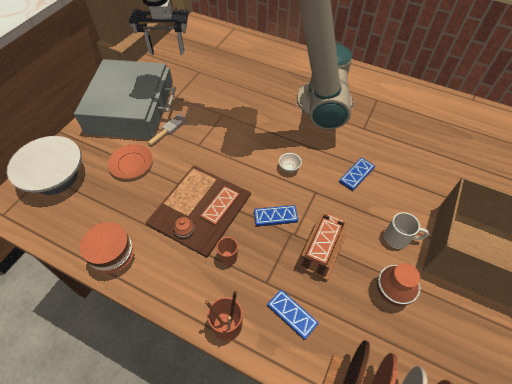

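View pics/side0.png

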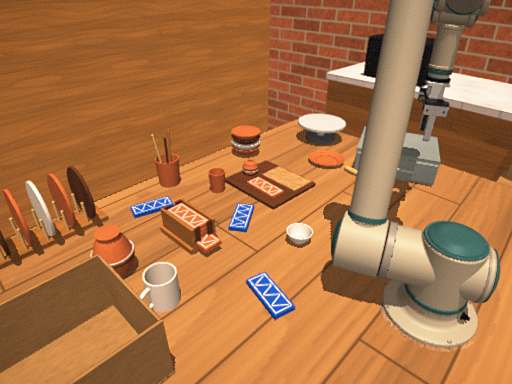

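View pics/wrist0.png

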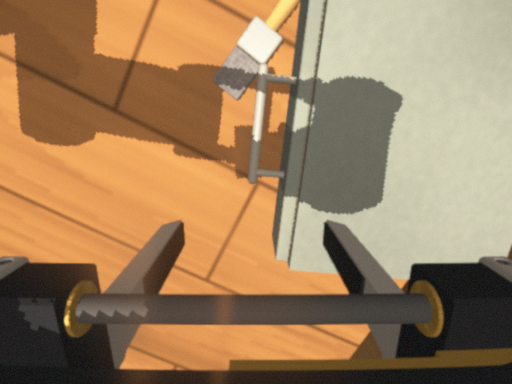

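```bash
cat > h.py <<'E'
import numpy as np,cv2
from plant import *
from plant import sensors,get_image,get_calibration,order,find_in,regions_of,place_of,robot
def ray(name,px,c=None):
    c=c or get_calibration(name)
    u=cv2.undistortPoints(np.array([[px]],float),c["camera_matrix"],c["dist"])[0,0]
    d=c["R"].T@np.array([u[0],u[1],1]); o=-c["R"].T@c["t"]; return o,d/np.linalg.norm(d)
def onz(name,px,z,c=None):
    o,d=ray(name,px,c); return o+d*(z-o[2])/d[2]
def proj(name,X,c=None):
    c=c or get_calibration(name)
    return cv2.projectPoints(np.atleast_2d(np.array(X,float)),cv2.Rodrigues(c["R"])[0],c["t"],c["camera_matrix"],c["dist"])[0][:,0]
E
python3 - <<'E'
from h import *
Z=dict(bottom_tile_center=.027,upper_tile3_center=.069,chute=0,board=0,pad=.014,laid_tile_center=.021,lidded_pot=.014,low_bowl=0,clay_cup=0)
for n,z in Z.items():
  for cam in("scene","side"):
    r=place_of(n,cam)
    for q in r[:3]: print(n,cam,round(q["score"],2),np.round(q["pixel"],1),onz(cam,q["pixel"],z).round(4))
E
```

```text
bottom_tile_center scene 0.86 [276.  212.7] [0.5687 0.0568 0.027 ]
bottom_tile_center scene 0.59 [290.  313.7] [0.8272 0.2162 0.027 ]
bottom_tile_center side 0.96 [152.4 208.8] [0.7798 0.2385 0.027 ]
bottom_tile_center side 0.88 [242.1 218.4] [0.5407 0.0773 0.027 ]
bottom_tile_center side 0.6 [268.  291.2] [0.294  0.2371 0.027 ]
upper_tile3_center scene 0.57 [324.  238.6] [0.6085 0.2197 0.069 ]
upper_tile3_center scene 0.41 [129.4 165.8] [ 0.6452 -0.42    0.069 ]
upper_tile3_center side 0.76 [186.  219.3] [0.6095 0.2299 0.069 ]
chute scene 0.96 [320.6 251. ] [0.6128 0.2224 0.    ]
chute side 0.81 [188.1 235.6] [0.6205 0.2224 0.    ]
chute side 0.45 [276.6 184.2] [ 0.6265 -0.1855  0.    ]
board scene 0.73 [204.4 203.3] [ 0.6242 -0.1657  0.    ]
board side 0.74 [275.4 185.1] [ 0.6254 -0.1775  0.    ]
pad scene 0.85 [190.4 191.3] [ 0.6124 -0.223   0.014 ]
pad side 0.7 [286.7 178.9] [ 0.6096 -0.2224  0.014 ]
pad side 0.54 [274.3 181.9] [ 0.6282 -0.1738  0.014 ]
pad side 0.18 [118.1 267.3] [0.6314 0.4385 0.014 ]
laid_tile_center scene 0.81 [221.9 206. ] [ 0.6188 -0.1035  0.021 ]
laid_tile_center scene 0.41 [185.2 231.1] [ 0.7437 -0.1568  0.021 ]
laid_tile_center side 0.89 [265.9 186.9] [ 0.6189 -0.1175  0.021 ]
laid_tile_center side 0.24 [188.7 217.4] [0.6676 0.1818 0.021 ]
lidded_pot scene 0.75 [185.9 230.6] [ 0.7386 -0.1589  0.014 ]
lidded_pot side 0.72 [248.9 170.7] [ 0.7542 -0.1707  0.014 ]
low_bowl scene 0.86 [285.9 168.4] [0.3793 0.0076 0.    ]
low_bowl side 0.69 [296.9 237.6] [0.3844 0.0072 0.    ]
low_bowl side 0.43 [247.8 170.5] [ 0.7766 -0.1875  0.    ]
clay_cup scene 0.91 [228.  258.1] [ 0.7542 -0.0081  0.    ]
clay_cup side 0.77 [220.9 191.7] [ 0.7343 -0.0084  0.    ]
```

Run:
```python
from h import *
a=cv2.imread("pics/scene0.png")[195:295,270:370]; b=cv2.imread("pics/side0.png")[190:270,140:240]
a=cv2.resize(a,(400,400),interpolation=cv2.INTER_CUBIC);b=cv2.resize(b,(400,320),interpolation=cv2.INTER_CUBIC)
b=cv2.copyMakeBorder(b,0,80,0,0,0)
cv2.imwrite("pics/crop0.png",np.hstack([a,b]))
```

```text
(no output)
```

View pics/crop0.png

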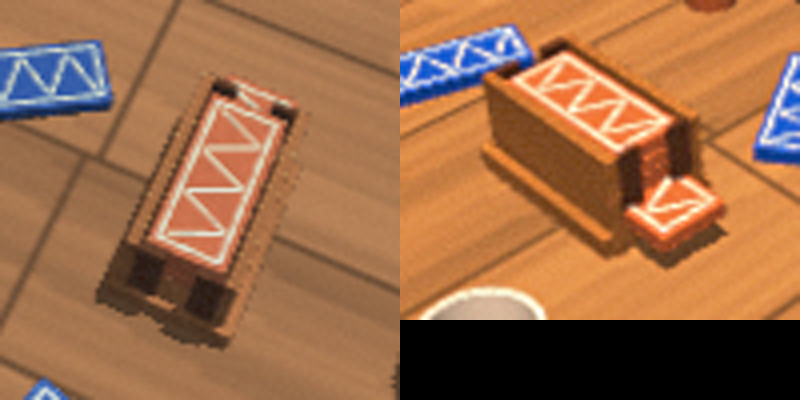

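Call:
{"name": "jog_arm", "arguments": {"commands": [{"x": 0.02,"y": 0.032,"z": 0.015,"wz": -0.047,"claw": 1},{"x": 0.02,"y": 0.032,"z": 0.015,"wz": -0.047,"claw": 1},{"x": 0.02,"y": 0.032,"z": 0.015,"wz": -0.047,"claw": 1},{"x": 0.02,"y": 0.032,"z": 0.015,"wz": -0.047,"claw": 1},{"x": 0.02,"y": 0.032,"z": 0.015,"wz": -0.047,"claw": 1},{"x": 0.02,"y": 0.032,"z": 0.015,"wz": -0.047,"claw": 1},{"x": 0.02,"y": 0.032,"z": 0.015,"wz": -0.047,"claw": 1},{"x": 0.02,"y": 0.032,"z": 0.015,"wz": -0.047,"claw": 1},{"x": 0.02,"y": 0.032,"z": 0.015,"wz": -0.047,"claw": 1},{"x": 0.02,"y": 0.032,"z": 0.0,"wz": -0.047,"claw": 1}]}}

```text
schema error: expected keys wx, wy, wz, x, y, z, claw
```

Run:
```python
from h import *
s=sensors.state();print(s["time"],s["ee_pos"],s["tool_rot"])
c=get_calibration("wrist");im=get_image("wrist");cv2.imwrite("pics/w1.png",im[:,:,::-1]);np.save("w1c.npy",c,allow_pickle=True)
print(-c["R"].T@c["t"])
for n,z in dict(pad=.014,laid_tile_center=.021,board=0,lidded_pot=.014).items():
  for q in place_of(n,"wrist")[:2]: print(n,round(q["score"],2),np.round(q["pixel"],1),onz("wrist",q["pixel"],z,c).round(4))
r=regions_of("pad","wrist")
for q in r[:2]: print(q["score"],q["box"])
np.save("w1pad.npy",r[0]["region"])
r=regions_of("laid_tile_center","wrist")
for q in r[:2]: print(q["score"],q["box"])
np.save("w1laid.npy",r[0]["region"])
```

```text
1.05 [ 0.25980417 -0.51299182  0.18507327] [3.14154243e+00 2.68995584e-06 4.68799005e-01]
[ 0.32833019 -0.47967169  0.38463886]Traceback (most recent call last):
  File "<stdin>", line 9, in <module>
IndexError: list index out of range
```

View pics/w1.png

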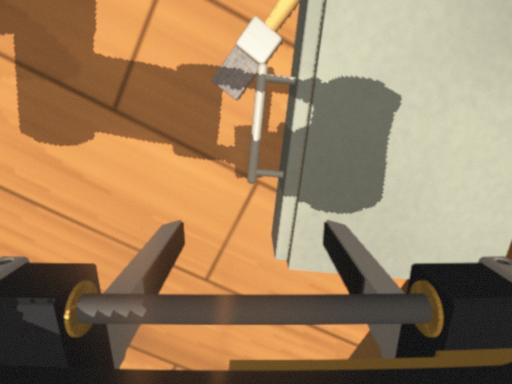

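Call:
{"name": "jog_arm", "arguments": {"commands": [{"wx": 0,"wy": 0,"x": 0.022,"y": 0.035,"z": 0.015,"wz": -0.05,"claw": 1},{"wx": 0,"wy": 0,"x": 0.022,"y": 0.035,"z": 0.015,"wz": -0.05,"claw": 1},{"wx": 0,"wy": 0,"x": 0.022,"y": 0.035,"z": 0.015,"wz": -0.05,"claw": 1},{"wx": 0,"wy": 0,"x": 0.022,"y": 0.035,"z": 0.015,"wz": -0.05,"claw": 1},{"wx": 0,"wy": 0,"x": 0.022,"y": 0.035,"z": 0.015,"wz": -0.05,"claw": 1},{"wx": 0,"wy": 0,"x": 0.022,"y": 0.035,"z": 0.015,"wz": -0.05,"claw": 1},{"wx": 0,"wy": 0,"x": 0.022,"y": 0.035,"z": 0.015,"wz": -0.05,"claw": 1},{"wx": 0,"wy": 0,"x": 0.022,"y": 0.035,"z": 0.015,"wz": -0.05,"claw": 1},{"wx": 0,"wy": 0,"x": 0.022,"y": 0.035,"z": 0.0,"wz": -0.05,"claw": 1},{"wx": 0,"wy": 0,"x": 0.0,"y": 0.0,"z": 0.0,"wz": 0,"claw": 1}]}}

```text
time: 2.35
ee_pos: [0.4628, -0.1862, 0.3094]
tool_rot: [-3.139, -0.006, -0.005]
ft_force: [-0.1, -0.3, 0.2]
width: 0.999
```

```bash
cat > look.py <<'E'
from h import *
import sys,pickle
tag=sys.argv[1]; 
s=sensors.state();print(s["time"],s["ee_pos"],s["tool_rot"])
c=get_calibration("wrist");im=get_image("wrist");cv2.imwrite(f"pics/{tag}.png",im[:,:,::-1])
D=dict(c=c)
Z=dict(bottom_tile_center=.027,upper_tile3_center=.069,chute=0,board=0,pad=.014,laid_tile_center=.021,lidded_pot=.014)
for n in sys.argv[2:]:
  for q in place_of(n,"wrist")[:3]: print(n,round(q["score"],2),np.round(q["pixel"],1),onz("wrist",q["pixel"],Z[n],c).round(4))
  r=regions_of(n,"wrist"); D[n]=r
  for q in r[:3]: print("  reg",round(q["score"],2),q["box"])
pickle.dump(D,open(tag+".pkl","wb"))
E
python3 look.py w1 pad laid_tile_center lidded_pot chute
```

```text
2.35 [ 0.46284802 -0.1861656   0.3093864 ] [-3.13924305 -0.00641027 -0.00514212]
pad 0.7 [274.1  69.6] [ 0.6151 -0.221   0.014 ]
  reg 0.64 [242.2, 14.3, 65.7, 106.9]
laid_tile_center 0.65 [205.9  69.5] [ 0.615  -0.1116  0.021 ]
  reg 0.74 [187.2, 24.4, 38.4, 87.4]
chute 0.83 [15.1 75.1] [0.6163 0.2215 0.    ]
  reg 0.82 [0.0, 15.8, 47.5, 104.1]
```

View pics/w1.png

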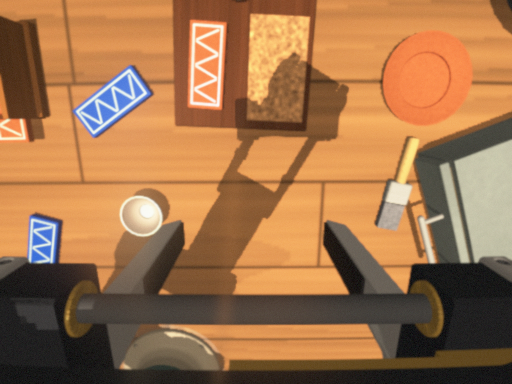

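```bash
cat > fit.py <<'E'
from h import *
import pickle
def fitreg(tag,name,z,i=0):
    D=pickle.load(open(tag+".pkl","rb"));m=D[name][i]["region"].astype(np.uint8)
    cs,_=cv2.findContours(m,cv2.RETR_EXTERNAL,cv2.CHAIN_APPROX_NONE);k=max(cs,key=cv2.contourArea)[:,0]
    P=np.array([onz("wrist",p,z,D["c"])[:2] for p in k.astype(float)],np.float32)
    r=cv2.minAreaRect(P*1000);return r
E
python3 - <<'E'
from fit import *
import pickle
print(fitreg("w1","pad",.018));print(fitreg("w1","laid_tile_center",.028))
# colour segmentation of pad & tile for precision
D=pickle.load(open("w1.pkl","rb"));c=D["c"]
for nm,pts,z in(("pad",[(249,13),(310,17),(306,123),(247,121)],.018),("laid",[(192,20),(227,22),(223,109),(188,107)],.028),("board",[(174,0),(317,0),(306,130),(176,125)],.014)):
    P=np.array([onz("wrist",p,z,c)[:2] for p in pts]);print(nm,P.round(4).tolist(),P.mean(0))
im=cv2.imread("pics/w1.png");cv2.imwrite("pics/w1c.png",cv2.resize(im[0:150,160:340],None,fx=4,fy=4,interpolation=cv2.INTER_CUBIC))
E
```

```text
((614.8316040039062, -224.64732360839844), (92.37322235107422, 159.19598388671875), 87.47466278076172)
((619.1727294921875, -113.03631591796875), (57.35615539550781, 130.02099609375), 84.9516830444336)
pad [[0.6972, -0.1812], [0.6913, -0.2756], [0.5306, -0.2752], [0.5342, -0.1764]] [ 0.61333205 -0.22710024]
laid [[0.6852, -0.0944], [0.6817, -0.1477], [0.5535, -0.1379], [0.5571, -0.0812]] [ 0.61939148 -0.11530909]
board [[0.7183, -0.0651], [0.7167, -0.2864], [0.5189, -0.2763], [0.5285, -0.0559]] [ 0.62061295 -0.17092958]
```

View pics/w1c.png

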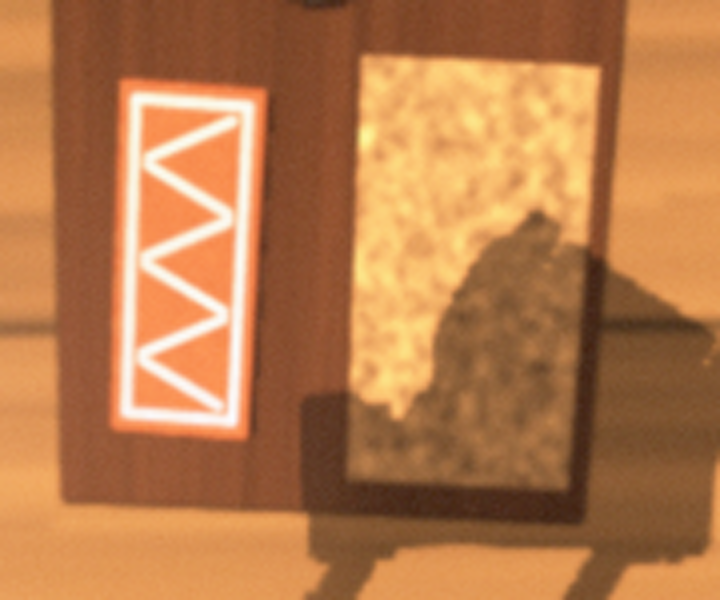

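Run:
```python
from fit import *
D=pickle.load(open("w1.pkl","rb"));c=D["c"]
P=np.array([onz("wrist",(x/4+160-.4,y/4-.4),.018,c)[:2] for x,y in((361,55),(601,66),(572,490),(346,482))]);print(P.round(4).tolist(),P.mean(0))
d=P[0]+P[1]-P[2]-P[3];e=P[0]+P[3]-P[1]-P[2];print(np.arctan2(d[1],d[0]),np.arctan2(-e[0],e[1]),np.linalg.norm(d)/2,np.linalg.norm(e)/2)
```

```text
[[0.6967, -0.1825], [0.6926, -0.2754], [0.5321, -0.2694], [0.5357, -0.1749]] [ 0.61426309 -0.22554712]
-0.042017108496463104 -0.040977329960151646 0.16091073157435826 0.09376793397780524
```

Call:
{"name": "jog_arm", "arguments": {"commands": [{"wx": 0,"wy": 0,"wz": 0,"x": -0.006,"y": 0.044,"z": -0.01,"claw": 1},{"wx": 0,"wy": 0,"wz": 0,"x": -0.006,"y": 0.044,"z": -0.01,"claw": 1},{"wx": 0,"wy": 0,"wz": 0,"x": -0.006,"y": 0.044,"z": -0.01,"claw": 1},{"wx": 0,"wy": 0,"wz": 0,"x": -0.006,"y": 0.044,"z": -0.01,"claw": 1},{"wx": 0,"wy": 0,"wz": 0,"x": -0.006,"y": 0.044,"z": -0.01,"claw": 1},{"wx": 0,"wy": 0,"wz": 0,"x": -0.006,"y": 0.044,"z": -0.01,"claw": 1},{"wx": 0,"wy": 0,"wz": 0,"x": -0.006,"y": 0.044,"z": -0.01,"claw": 1},{"wx": 0,"wy": 0,"wz": 0,"x": -0.006,"y": 0.044,"z": -0.01,"claw": 1},{"wx": 0,"wy": 0,"wz": 0,"x": -0.006,"y": 0.044,"z": 0,"claw": 1},{"wx": 0,"wy": 0,"wz": 0,"x": 0,"y": 0,"z": 0,"claw": 1}]}}

```text
time: 3.8
ee_pos: [0.403, 0.2097, 0.2244]
tool_rot: [3.141, -0.006, -0.032]
ft_force: [-0.0, -0.9, 0.6]
width: 0.996
```

```bash
python3 look.py w2 bottom_tile_center upper_tile3_center chute
```

```text
3.8 [0.40297613 0.20968791 0.22436405] [ 3.14098924 -0.00595509 -0.03213533]
bottom_tile_center 0.72 [242.8 239.4] [0.3029 0.2276 0.027 ]
bottom_tile_center 0.56 [361.6  48.2] [0.5622 0.0641 0.027 ]
  reg 0.96 [219.4, 55.1, 44.9, 41.1]
  reg 0.67 [311.1, 0.9, 103.9, 93.8]
  reg 0.59 [219.5, 196.5, 52.8, 82.3]
  reg 0.83 [213.3, 0.0, 54.5, 54.5]
  reg 0.79 [200.1, 0.0, 79.1, 71.3]
```

View pics/w2.png

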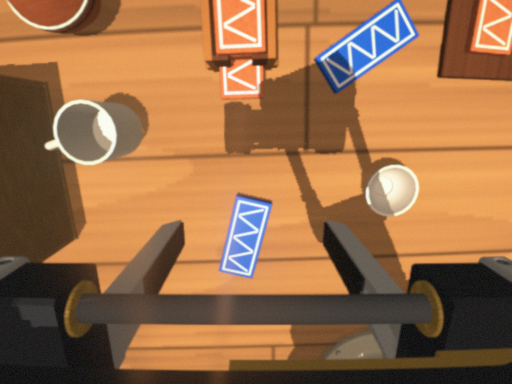

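Run:
```python
from fit import *
im=cv2.imread("pics/w2.png");cv2.imwrite("pics/w2c.png",cv2.resize(im[0:110,190:290],None,fx=5,fy=5,interpolation=cv2.INTER_CUBIC))
```

```text
(no output)
```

View pics/w2c.png

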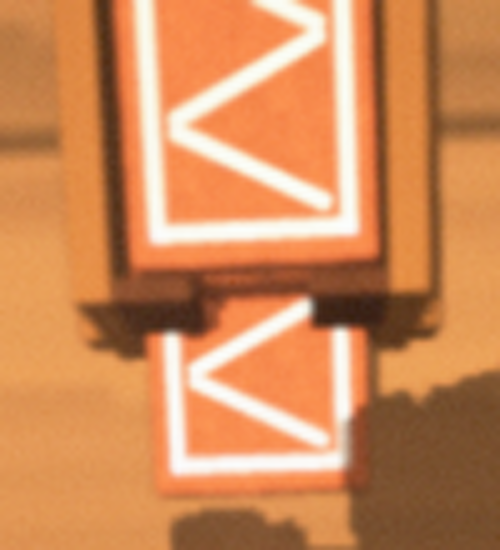

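Run:
```python
from fit import *
D=pickle.load(open("w2.pkl","rb"));c=D["c"]
print("cam",-c["R"].T@c["t"])
f=lambda x,y,z:onz("wrist",(x/5+190-.4,y/5-.4),z,c)[:2]
def rep(n,a,b,z):
    A=f(*a,z);B=f(*b,z);d=B-A;print(n,A.round(4),B.round(4),"len",np.linalg.norm(d).round(4),"ang",np.arctan2(d[1],d[0]).round(4))
rep("tile left",(160,485),(148,335),.034)
rep("tile right",(370,480),(362,330),.034)
rep("tile front",(370,481),(160,488),.034)
rep("top front",(380,262),(130,270),.076)
rep("top left",(130,270),(115,5),.076)
rep("top right",(380,262),(378,5),.076)
rep("chute front",(432,293),(80,305),.082)
for q in D["bottom_tile_center"][:1]: print(q["box"])
for n in("bottom_tile_center","chute"):
  pass
# straight model overlay
def model(cx,cy,yaw,out):
    R=np.array([[np.cos(yaw),-np.sin(yaw)],[np.sin(yaw),np.cos(yaw)]])
    L=[]
    for pts,z in(([(-73-out,28),(-73-out,-28),(-73,-28),(-73,28)],34),([(-65,28),(-65,-28),(65,-28),(65,28)],76),([(-76.5,48),(-76.5,-48),(76.5,-48),(76.5,48)],82)):
        P=np.array(pts)/1000@R.T+[cx,cy];L.append(np.c_[P,np.full(4,z/1000)])
    return L
im=cv2.imread("pics/w2.png");im=cv2.resize(im[0:110,190:290],None,fx=5,fy=5,interpolation=cv2.INTER_CUBIC)
for L,col in zip(model(.613,.222,-.05,.040),((255,0,0),(0,255,0),(0,255,255))):
    p=(proj("wrist",L,c)-[190,0]+.4)*5;cv2.polylines(im,[p.astype(int)],True,col,1)
cv2.imwrite("pics/ov1.png",im)
```

```text
cam [0.47847719 0.20638443 0.42434538]
tile left [0.5073 0.2465] [0.544  0.2474] len 0.0367 ang 0.026
tile right [0.5067 0.1918] [0.5433 0.1929] len 0.0366 ang 0.0314
tile front [0.5065 0.1918] [0.5066 0.2465] len 0.0547 ang 1.5695
top front [0.5506 0.19  ] [0.5508 0.2462] len 0.0563 ang 1.567
top left [0.5508 0.2462] [0.6047 0.2463] len 0.0539 ang 0.0005
top right [0.5506 0.19  ] [0.6027 0.1892] len 0.0521 ang -0.015
chute front [0.5426 0.1789] [0.5427 0.2571] len 0.0783 ang 1.5691
[219.4, 55.1, 44.9, 41.1]
```

View pics/ov1.png

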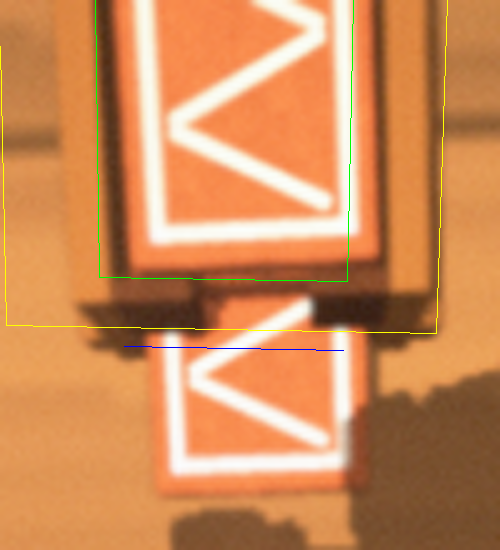

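Call:
{"name": "jog_arm", "arguments": {"commands": [{"wx": 0,"wy": 0,"wz": 0.02,"x": 0.02,"y": 0.002,"z": -0.02,"claw": 1},{"wx": 0,"wy": 0,"wz": 0.015,"x": 0.02,"y": 0.002,"z": -0.02,"claw": 1},{"wx": 0,"wy": 0,"wz": 0,"x": 0.02,"y": 0.002,"z": -0.02,"claw": 1},{"wx": 0,"wy": 0,"wz": 0,"x": 0.02,"y": 0.002,"z": -0.02,"claw": 1},{"wx": 0,"wy": 0,"wz": 0,"x": 0.02,"y": 0.001,"z": -0.02,"claw": 1},{"wx": 0,"wy": 0,"wz": 0,"x": 0.02,"y": 0,"z": -0.02,"claw": 1},{"wx": 0,"wy": 0,"wz": 0,"x": 0,"y": 0,"z": 0,"claw": 1},{"wx": 0,"wy": 0,"wz": 0,"x": 0,"y": 0,"z": 0,"claw": 1},{"wx": 0,"wy": 0,"wz": 0,"x": 0,"y": 0,"z": 0,"claw": 1},{"wx": 0,"wy": 0,"wz": 0,"x": 0,"y": 0,"z": 0,"claw": 1}]}}

```text
time: 5.15
ee_pos: [0.5331, 0.2016, 0.1051]
tool_rot: [3.14, -0.015, -0.024]
ft_force: [0.3, -0.0, 0.1]
width: 0.997
```

```bash
python3 look.py w3 bottom_tile_center upper_tile3_center chute
```

```text
5.15 [0.53309092 0.20157388 0.10509571] [ 3.14006187 -0.01508699 -0.0242495 ]
bottom_tile_center 0.86 [393. 157.] [0.5696 0.0619 0.027 ]
bottom_tile_center 0.62 [234.8 372.9] [0.3109 0.2285 0.027 ]
  reg 0.8 [206.6, 187.7, 56.6, 36.0]
  reg 0.6 [324.9, 99.2, 135.8, 113.2]
  reg 0.57 [213.8, 326.3, 58.2, 43.9]
upper_tile3_center 0.68 [225.3 108.4] [0.6172 0.2208 0.069 ]
  reg 0.74 [185.9, 17.3, 80.4, 174.6]
  reg 0.45 [480.8, 22.8, 29.3, 170.3]
  reg 0.58 [164.0, 1.1, 117.3, 200.9]
  reg 0.47 [208.8, 186.8, 55.1, 38.1]
```

View pics/w3.png

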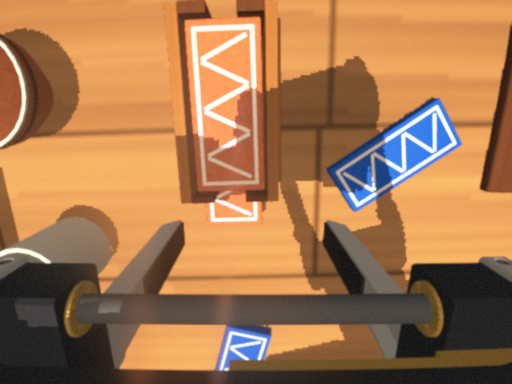

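Run:
```python
from fit import *
D=pickle.load(open("w3.pkl","rb"));c=D["c"]
print("top",fitreg("w3","upper_tile3_center",.076)); print("bot",fitreg("w3","bottom_tile_center",.034))
im=cv2.imread("pics/w3.png");cv2.imwrite("pics/w3c.png",cv2.resize(im[10:230,160:290],None,fx=2.7,fy=2.7,interpolation=cv2.INTER_CUBIC))
```

```text
top ((616.10546875, 219.26620483398438), (128.8095245361328, 55.933616638183594), 0.5224144458770752)
bot ((523.7593994140625, 220.59230041503906), (55.16783142089844, 35.771141052246094), 89.99923706054688)
```

View pics/w3c.png

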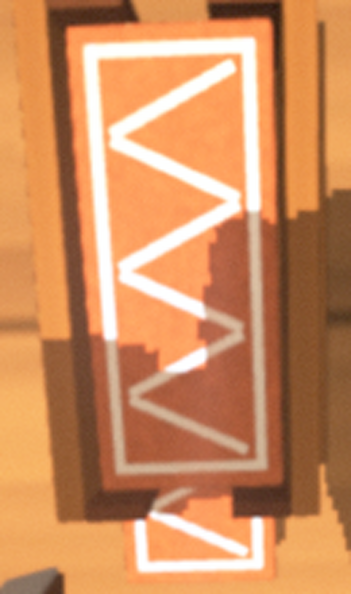

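Call:
{"name": "jog_arm", "arguments": {"commands": [{"wx": 0,"wy": 0.015,"wz": 0.03,"x": -0.011,"y": 0.0185,"z": 0,"claw": 1},{"wx": 0,"wy": 0,"wz": 0,"x": 0,"y": 0,"z": 0,"claw": 1},{"wx": 0,"wy": 0,"wz": 0,"x": 0,"y": 0,"z": 0,"claw": 1},{"wx": 0,"wy": 0,"wz": 0,"x": 0,"y": 0,"z": -0.02,"claw": 1},{"wx": 0,"wy": 0,"wz": 0,"x": 0,"y": 0,"z": -0.02,"claw": 1},{"wx": 0,"wy": 0,"wz": 0,"x": 0,"y": 0,"z": -0.01,"claw": 1},{"wx": 0,"wy": 0,"wz": 0,"x": 0,"y": 0,"z": 0,"claw": 1},{"wx": 0,"wy": 0,"wz": 0,"x": 0,"y": 0,"z": 0,"claw": 1},{"wx": 0,"wy": 0,"wz": 0,"x": 0,"y": 0,"z": 0,"claw": 1},{"wx": 0,"wy": 0,"wz": 0,"x": 0,"y": 0,"z": 0,"claw": 1}]}}

```text
time: 6.5
ee_pos: [0.5256, 0.219, 0.0557]
tool_rot: [3.139, -0.007, 0.006]
ft_force: [-0.0, -0.2, 0.8]
width: 1.0
```

Call:
{"name": "jog_arm", "arguments": {"commands": [{"wx": 0.002,"wy": 0.007,"wz": 0,"x": -0.004,"y": 0.001,"z": -0.01,"claw": 1},{"wx": 0,"wy": 0,"wz": 0,"x": 0,"y": 0,"z": -0.01,"claw": 1},{"wx": 0,"wy": 0,"wz": 0,"x": 0,"y": 0,"z": -0.01,"claw": 1},{"wx": 0,"wy": 0,"wz": 0,"x": 0,"y": 0,"z": -0.01,"claw": 1},{"wx": 0,"wy": 0,"wz": 0,"x": 0,"y": 0,"z": 0,"claw": 1},{"wx": 0,"wy": 0,"wz": 0,"x": 0,"y": 0,"z": 0,"claw": 1},{"wx": 0,"wy": 0,"wz": 0,"x": 0,"y": 0,"z": 0,"claw": 1},{"wx": 0,"wy": 0,"wz": 0,"x": 0,"y": 0,"z": 0,"claw": 1},{"wx": 0,"wy": 0,"wz": 0,"x": 0,"y": 0,"z": 0,"claw": 1},{"wx": 0,"wy": 0,"wz": 0,"x": 0,"y": 0,"z": 0,"claw": 1}]}}

```text
time: 7.5
ee_pos: [0.5219, 0.2204, 0.0132]
tool_rot: [3.142, -0.001, 0.006]
ft_force: [0.1, 0.4, -0.0]
width: 1.001
```

Run:
```python
from h import *
im=get_image("side");b=cv2.resize(im[170:280,130:260,::-1],None,fx=5,fy=5,interpolation=cv2.INTER_CUBIC);cv2.imwrite("pics/s4.png",b)
```

```text
(no output)
```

View pics/s4.png

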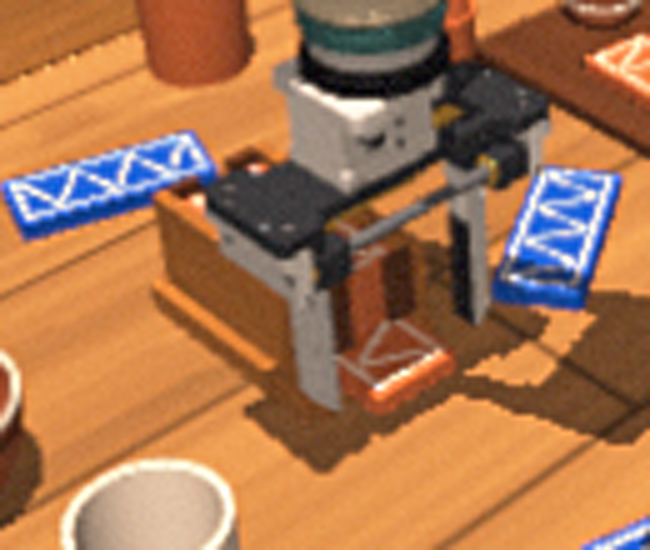

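Fingers straddle the terracotta end. Close, then start pulling.

Call:
{"name": "jog_arm", "arguments": {"commands": [{"wx": 0,"wy": 0,"wz": 0,"x": 0,"y": 0,"z": 0,"claw": 0.2},{"wx": 0,"wy": 0,"wz": 0,"x": 0,"y": 0,"z": 0,"claw": 0},{"wx": 0,"wy": 0,"wz": 0,"x": 0,"y": 0,"z": 0,"claw": -1},{"wx": 0,"wy": 0,"wz": 0,"x": 0,"y": 0,"z": 0,"claw": -1},{"wx": 0,"wy": 0,"wz": 0,"x": 0,"y": 0,"z": 0,"claw": -1},{"wx": 0,"wy": 0,"wz": 0,"x": 0,"y": 0,"z": 0,"claw": -1},{"wx": 0,"wy": 0,"wz": 0,"x": 0,"y": 0,"z": 0,"claw": -1},{"wx": 0,"wy": 0,"wz": 0,"x": 0,"y": 0,"z": 0,"claw": -1},{"wx": 0,"wy": 0,"wz": 0,"x": 0,"y": 0,"z": 0,"claw": -1},{"wx": 0,"wy": 0,"wz": 0,"x": 0,"y": 0,"z": 0,"claw": -1}]}}

```text
time: 8.55
ee_pos: [0.5225, 0.2204, 0.0139]
tool_rot: [-3.141, -0.003, 0.006]
ft_force: [0.1, -1.1, 0.7]
width: 0.185
```

Run:
```python
from h import *
print(sensors.state()["width"])
im=get_image("side");b=cv2.resize(im[170:280,130:260,::-1],None,fx=5,fy=5,interpolation=cv2.INTER_CUBIC);cv2.imwrite("pics/s5.png",b)
im=get_image("wrist");cv2.imwrite("pics/w5.png",im[:,:,::-1]);print(sensors.state()["width"])
```

```text
0.18469123504253254
0.09880256460388429
```

View pics/s5.png

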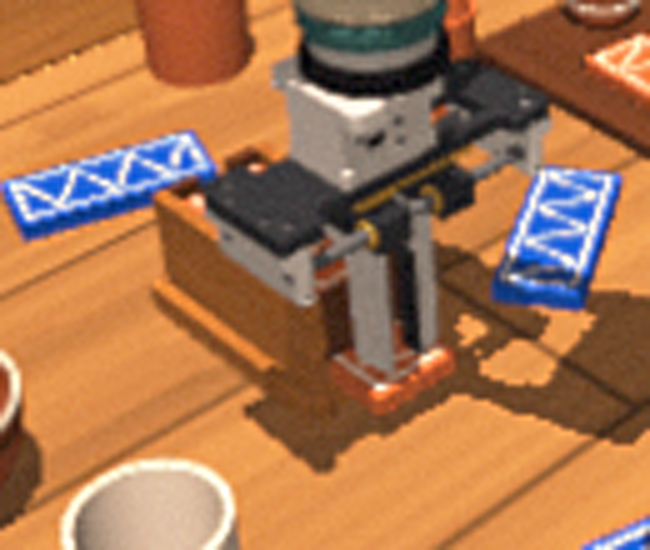

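View pics/w5.png

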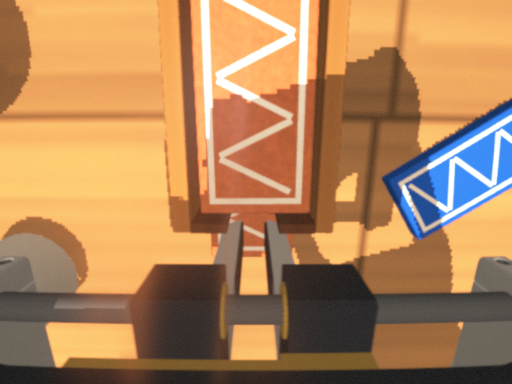

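Run:
```python
from h import *
s=sensors.state();print(s["width"],s["ee_pos"])
p=s["ee_pos"]
for z in(.0139,.035,.045):
  for y in(.22,.22+.047,.22-.047):
    q=proj("side",[p[0],y,z])[0];print(z,y,q,(q-[130,170])*5)
```

```text
0.09880256460388429 [0.52247121 0.22040291 0.01390367]
0.0139 0.22 [210.05862169 246.97669759] [400.29310847 384.88348795]
0.0139 0.267 [196.63130874 255.28961753] [333.15654371 426.44808767]
0.0139 0.173 [222.73263202 239.12122687] [463.66316008 345.60613434]
0.035 0.22 [209.56903233 241.0640377 ] [397.84516165 355.32018849]
0.035 0.267 [195.95695249 249.30322393] [329.78476247 396.51611967]
0.035 0.173 [222.40709782 233.28597492] [462.03548911 316.42987459]
0.045 0.22 [209.33357399 238.21102633] [396.66786997 341.05513166]
0.045 0.267 [195.63241567 246.41268974] [328.16207833 382.06344871]
0.045 0.173 [222.25064827 230.47210628] [461.25324133 302.36053139]
```

Call:
{"name": "jog_arm", "arguments": {"commands": [{"wx": 0,"wy": 0,"wz": 0,"x": 0,"y": 0,"z": 0.006,"claw": -0.5},{"wx": 0,"wy": 0,"wz": 0,"x": 0,"y": 0,"z": 0,"claw": 1},{"wx": 0,"wy": 0,"wz": 0,"x": 0,"y": 0,"z": 0,"claw": 1},{"wx": 0,"wy": 0,"wz": 0,"x": 0,"y": 0,"z": 0,"claw": 1},{"wx": 0,"wy": 0,"wz": 0,"x": 0,"y": 0,"z": 0,"claw": 1},{"wx": 0,"wy": 0,"wz": 0,"x": 0,"y": 0,"z": 0,"claw": 1},{"wx": 0,"wy": 0,"wz": 0,"x": 0,"y": 0,"z": 0,"claw": 1},{"wx": 0,"wy": 0,"wz": 0,"x": 0,"y": 0,"z": 0,"claw": 1},{"wx": 0,"wy": 0,"wz": 0,"x": 0,"y": 0,"z": 0,"claw": 1},{"wx": 0,"wy": 0,"wz": 0,"x": 0,"y": 0,"z": 0,"claw": 1}]}}

```text
time: 9.65
ee_pos: [0.5221, 0.2203, 0.0201]
tool_rot: [3.142, -0.002, 0.006]
ft_force: [-0.0, 0.3, 0.2]
width: 0.91
```

Run:
```python
from h import *
s=sensors.state();print(s["ee_pos"],s["width"],s["qpos"])
im=get_image("side");b=cv2.resize(im[190:270,170:250,::-1],None,fx=7,fy=7,interpolation=cv2.INTER_CUBIC)
p=s["ee_pos"]
for dz in(0,.01,.02):
  for dy in(0,.047,-.047):
    q=(proj("side",[p[0],p[1]+dy,p[2]+dz])[0]-[170,190]+.4)*7; cv2.circle(b:=np.ascontiguousarray(b),tuple(q.astype(int)),3,[(255,0,0),(0,255,0),(0,0,255)][int(dz*100)],-1)
cv2.imwrite("pics/s6.png",b)
```

```text
[0.522123   0.22032945 0.02012675] 0.9099082181059858 [ 2.76955313e-01  4.01819940e-01  1.76217896e+00 -6.76140399e-04
  9.75630750e-01  1.84205031e+00]
```

View pics/s6.png

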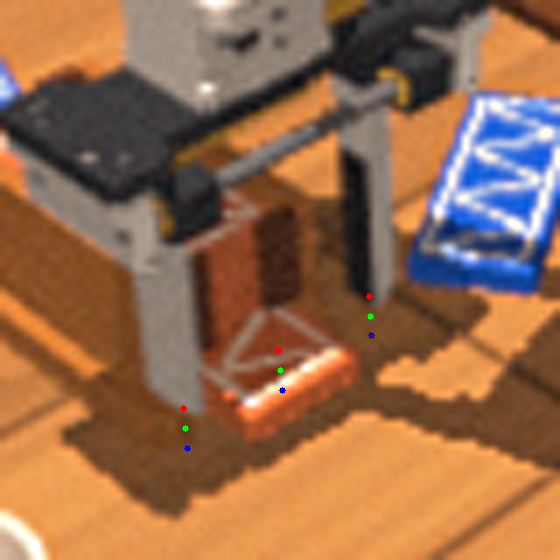

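Call:
{"name": "jog_arm", "arguments": {"commands": [{"wx": 0,"wy": 0,"wz": 0,"x": 0,"y": 0,"z": -0.009,"claw": 1},{"wx": 0,"wy": 0,"wz": 0,"x": 0,"y": 0,"z": -0.008,"claw": 1},{"wx": 0,"wy": 0,"wz": 0,"x": 0,"y": 0,"z": 0,"claw": 1},{"wx": 0,"wy": 0,"wz": 0,"x": 0,"y": 0,"z": 0,"claw": -1},{"wx": 0,"wy": 0,"wz": 0,"x": 0,"y": 0,"z": 0,"claw": -1},{"wx": 0,"wy": 0,"wz": 0,"x": 0,"y": 0,"z": 0,"claw": -1},{"wx": 0,"wy": 0,"wz": 0,"x": 0,"y": 0,"z": 0,"claw": -1},{"wx": 0,"wy": 0,"wz": 0,"x": 0,"y": 0,"z": 0,"claw": -1},{"wx": 0,"wy": 0,"wz": 0,"x": 0,"y": 0,"z": 0,"claw": -1},{"wx": 0,"wy": 0,"wz": 0,"x": 0,"y": 0,"z": 0,"claw": -1}]}}

```text
time: 10.7
ee_pos: [0.5218, 0.2205, 0.0012]
tool_rot: [-3.142, -0.001, 0.006]
ft_force: [0.9, 0.8, -1.1]
width: 0.592
```

Call:
{"name": "jog_arm", "arguments": {"commands": [{"wx": 0,"wy": 0,"wz": 0,"x": -0.011,"y": 0,"z": 0,"claw": -1},{"wx": 0,"wy": 0,"wz": 0,"x": -0.011,"y": 0,"z": 0,"claw": -1},{"wx": 0,"wy": 0,"wz": 0,"x": -0.011,"y": 0,"z": 0,"claw": -1},{"wx": 0,"wy": 0,"wz": 0,"x": -0.011,"y": 0,"z": 0,"claw": -1},{"wx": 0,"wy": 0,"wz": 0,"x": -0.011,"y": 0,"z": 0,"claw": -1},{"wx": 0,"wy": 0,"wz": 0,"x": 0,"y": 0,"z": 0,"claw": -1},{"wx": 0,"wy": 0,"wz": 0,"x": 0,"y": 0,"z": 0,"claw": -1},{"wx": 0,"wy": 0,"wz": 0,"x": 0,"y": 0,"z": 0,"claw": -1},{"wx": 0,"wy": 0,"wz": 0,"x": 0,"y": 0,"z": 0,"claw": -1},{"wx": 0,"wy": 0,"wz": 0,"x": 0,"y": 0,"z": 0,"claw": -1}]}}

```text
time: 11.7
ee_pos: [0.4667, 0.2204, 0.002]
tool_rot: [-3.141, -0.012, 0.007]
ft_force: [0.7, 0.5, -1.5]
width: 0.592
```

```bash
cat > side.py <<'E'
from h import *
import sys
print(sensors.state()["ee_pos"],sensors.state()["width"])
im=get_image("side");b=cv2.resize(im[180:280,140:260,::-1],None,fx=5,fy=5,interpolation=cv2.INTER_CUBIC);cv2.imwrite(f"pics/{sys.argv[1]}.png",b)
E
python3 side.py s7
```

```text
[0.46670992 0.22044149 0.00201026] 0.5918439214239243
```

View pics/s7.png

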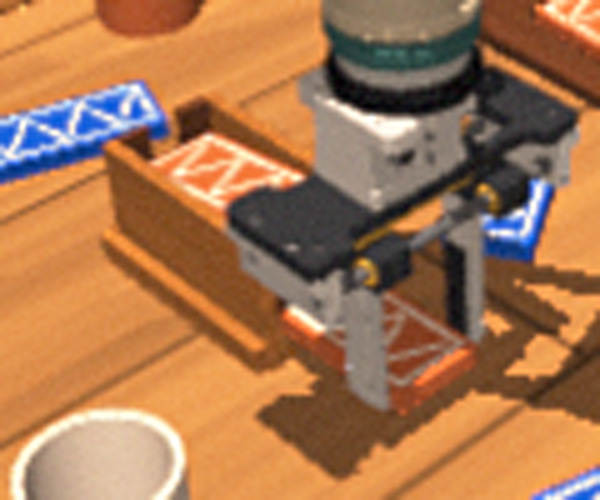

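Call:
{"name": "jog_arm", "arguments": {"commands": [{"wx": 0,"wy": 0,"wz": 0,"x": 0,"y": 0,"z": 0,"claw": 0.6},{"wx": 0,"wy": 0,"wz": 0,"x": 0,"y": 0,"z": 0,"claw": 0.6},{"wx": 0,"wy": 0,"wz": 0,"x": 0,"y": 0,"z": 0,"claw": 0.6},{"wx": 0,"wy": 0,"wz": 0,"x": 0,"y": 0,"z": 0,"claw": 0.6},{"wx": 0,"wy": 0.012,"wz": 0,"x": 0.0,"y": 0,"z": 0,"claw": 0.6},{"wx": 0,"wy": 0,"wz": 0,"x": 0.017,"y": 0,"z": 0,"claw": 0.6},{"wx": 0,"wy": 0,"wz": 0,"x": 0.017,"y": 0,"z": 0,"claw": 0.6},{"wx": 0,"wy": 0,"wz": 0,"x": 0.016,"y": 0,"z": 0,"claw": 0.6},{"wx": 0,"wy": 0,"wz": 0,"x": 0,"y": 0,"z": 0,"claw": 0.6},{"wx": 0,"wy": 0,"wz": 0,"x": 0,"y": 0,"z": 0,"claw": 0.6}]}}

```text
time: 12.75
ee_pos: [0.5172, 0.2203, 0.0022]
tool_rot: [-3.141, 0.006, 0.007]
ft_force: [0.0, 0.3, 0.7]
width: 0.803
```

```bash
python3 side.py s8; python3 look.py w8 bottom_tile_center
```

```text
[0.51715186 0.22032827 0.00221908] 0.8028505985189733
12.8 [0.51732981 0.22039508 0.00228308] [-3.14062641  0.00484507  0.00681885]
bottom_tile_center 0.76 [492.2 162.4] [0.5684 0.0689 0.027 ]
bottom_tile_center 0.66 [252.9 236.6] [0.5174 0.2196 0.027 ]
  reg 0.69 [389.5, 105.7, 121.2, 134.9]
  reg 0.59 [210.1, 205.4, 87.6, 123.2]
```

View pics/s8.png

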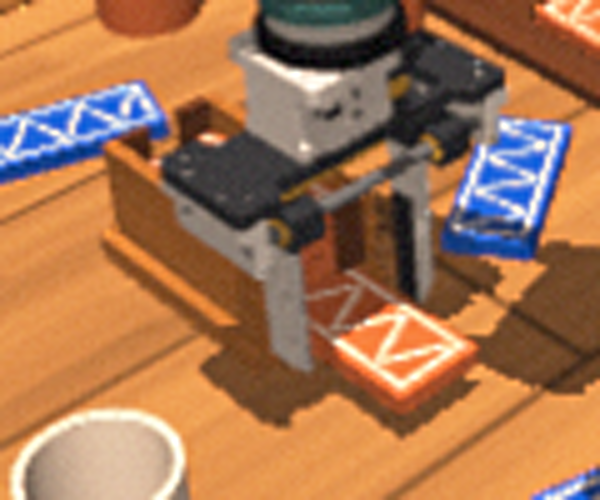

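View pics/w8.png

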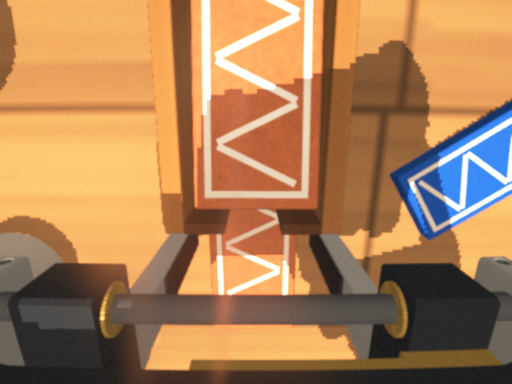

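Call:
{"name": "jog_arm", "arguments": {"commands": [{"wx": 0,"wy": -0.004,"wz": 0,"x": 0,"y": 0,"z": 0,"claw": -1},{"wx": 0,"wy": 0,"wz": 0,"x": 0,"y": 0,"z": 0,"claw": -1},{"wx": 0,"wy": 0,"wz": 0,"x": 0,"y": 0,"z": 0,"claw": -1},{"wx": 0,"wy": 0,"wz": 0,"x": 0,"y": 0,"z": 0,"claw": -1},{"wx": 0,"wy": 0,"wz": 0,"x": 0,"y": 0,"z": 0,"claw": -1},{"wx": 0,"wy": 0,"wz": 0,"x": 0,"y": 0,"z": 0,"claw": -1},{"wx": 0,"wy": 0,"wz": 0,"x": -0.01,"y": 0,"z": 0,"claw": -1},{"wx": 0,"wy": 0,"wz": 0,"x": -0.01,"y": 0,"z": 0,"claw": -1},{"wx": 0,"wy": 0,"wz": 0,"x": -0.01,"y": 0,"z": 0,"claw": -1},{"wx": 0,"wy": 0,"wz": 0,"x": -0.01,"y": 0,"z": 0,"claw": -1}]}}

```text
time: 13.95
ee_pos: [0.4738, 0.2205, 0.0022]
tool_rot: [-3.141, -0.001, 0.008]
ft_force: [-0.2, 0.3, -1.9]
width: 0.593
```

Call:
{"name": "jog_arm", "arguments": {"commands": [{"wx": 0,"wy": 0,"wz": 0,"x": -0.01,"y": 0,"z": 0,"claw": -1},{"wx": 0,"wy": 0,"wz": 0,"x": -0.01,"y": 0,"z": 0,"claw": -1},{"wx": 0,"wy": 0,"wz": 0,"x": -0.01,"y": 0,"z": 0,"claw": -1},{"wx": 0,"wy": 0,"wz": 0,"x": -0.01,"y": 0,"z": 0,"claw": -1},{"wx": 0,"wy": 0,"wz": 0,"x": -0.01,"y": 0,"z": 0,"claw": -1},{"wx": 0,"wy": 0,"wz": 0,"x": -0.01,"y": 0,"z": 0,"claw": -1},{"wx": 0,"wy": 0,"wz": 0,"x": -0.01,"y": 0,"z": 0,"claw": -1},{"wx": 0,"wy": 0,"wz": 0,"x": 0,"y": 0,"z": 0,"claw": -1},{"wx": 0,"wy": 0,"wz": 0,"x": 0,"y": 0,"z": 0,"claw": -1},{"wx": 0,"wy": 0,"wz": 0,"x": 0,"y": 0,"z": 0,"claw": -1}]}}

```text
time: 14.95
ee_pos: [0.3921, 0.2199, 0.0021]
tool_rot: [3.142, 0.005, 0.009]
ft_force: [-0.2, 0.4, -2.3]
width: 0.589
```

```bash
python3 side.py s9; python3 look.py w9 bottom_tile_center upper_tile3_center
```

```text
[0.39205418 0.21992464 0.00208186] 0.5889475090569081
15.0 [0.39232806 0.21998949 0.00209715] [-3.14150897  0.00433183  0.00878789]
bottom_tile_center 0.74 [243.1 336. ] [0.3124 0.2258 0.027 ]
bottom_tile_center 0.72 [254.6 232.7] [0.3953 0.2181 0.027 ]
  reg 0.78 [200.2, 274.5, 101.8, 87.1]
  reg 0.71 [423.6, 0.1, 84.3, 58.3]
  reg 0.66 [207.5, 136.3, 94.7, 156.8]
```

View pics/s9.png

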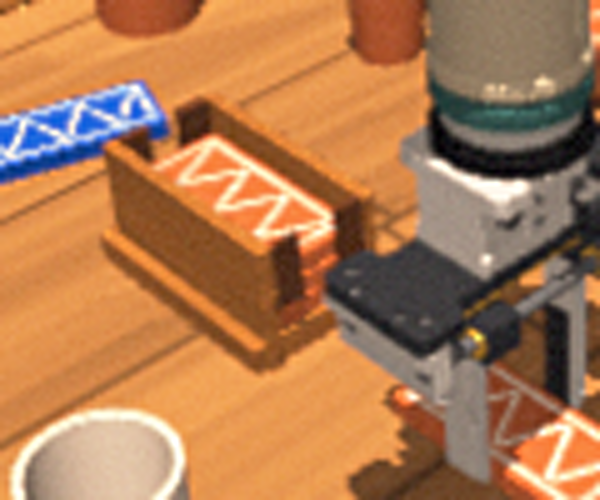

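View pics/w9.png

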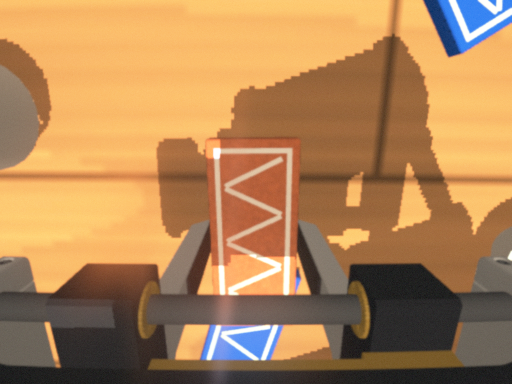

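Run:
```python
from fit import *
D=pickle.load(open("w9.pkl","rb"));c=D["c"]
A=onz("wrist",(208,139.5),.034,c);B=onz("wrist",(299,138.5),.034,c);print(A,B,(A+B)/2-[.065,0,0])
```

```text
[0.45611966 0.24570271 0.034     ] [0.45714247 0.19309567 0.034     ] [0.39163107 0.21939919 0.034     ]
```

Call:
{"name": "jog_arm", "arguments": {"commands": [{"wx": 0,"wy": 0,"wz": 0,"x": 0,"y": 0,"z": 0.01,"claw": -1},{"wx": 0,"wy": 0,"wz": 0,"x": 0,"y": 0,"z": 0.02,"claw": -1},{"wx": 0,"wy": 0,"wz": 0,"x": 0.005,"y": -0.01,"z": 0.02,"claw": -1},{"wx": 0,"wy": 0,"wz": -0.005,"x": 0.01,"y": -0.02,"z": 0.02,"claw": -1},{"wx": 0,"wy": 0,"wz": -0.005,"x": 0.015,"y": -0.03,"z": 0.02,"claw": -1},{"wx": 0,"wy": 0,"wz": -0.005,"x": 0.015,"y": -0.03,"z": 0.01,"claw": -1},{"wx": 0,"wy": 0,"wz": -0.005,"x": 0.015,"y": -0.03,"z": 0.0,"claw": -1},{"wx": 0,"wy": 0,"wz": -0.005,"x": 0.015,"y": -0.03,"z": 0.0,"claw": -1},{"wx": 0,"wy": 0,"wz": -0.005,"x": 0.015,"y": -0.03,"z": 0.0,"claw": -1},{"wx": 0,"wy": 0,"wz": -0.005,"x": 0.015,"y": -0.03,"z": 0.0,"claw": -1}]}}

```text
time: 16.25
ee_pos: [0.4992, 0.0046, 0.1132]
tool_rot: [-3.141, -0.001, -0.021]
ft_force: [0.8, 0.2, -2.2]
width: 0.586
```

Call:
{"name": "jog_arm", "arguments": {"commands": [{"wx": 0,"wy": 0,"wz": -0.005,"x": 0.015,"y": -0.03,"z": 0,"claw": -1},{"wx": 0,"wy": 0,"wz": -0.005,"x": 0.015,"y": -0.03,"z": 0,"claw": -1},{"wx": 0,"wy": 0,"wz": -0.005,"x": 0.015,"y": -0.03,"z": 0,"claw": -1},{"wx": 0,"wy": 0,"wz": -0.005,"x": 0.015,"y": -0.03,"z": 0,"claw": -1},{"wx": 0,"wy": 0,"wz": 0,"x": 0.015,"y": -0.03,"z": 0,"claw": -1},{"wx": 0,"wy": 0,"wz": 0,"x": 0.01,"y": -0.025,"z": 0,"claw": -1},{"wx": 0,"wy": 0,"wz": 0,"x": 0.01,"y": -0.02,"z": 0,"claw": -1},{"wx": 0,"wy": 0,"wz": 0,"x": 0,"y": 0,"z": 0,"claw": -1},{"wx": 0,"wy": 0,"wz": 0,"x": 0,"y": 0,"z": 0,"claw": -1},{"wx": 0,"wy": 0,"wz": 0,"x": 0,"y": 0,"z": 0,"claw": -1}]}}

```text
time: 17.25
ee_pos: [0.5984, -0.2039, 0.1186]
tool_rot: [3.141, -0.006, -0.049]
ft_force: [-0.2, 0.2, -1.6]
width: 0.59
```

```bash
python3 look.py w10 bottom_tile_center pad laid_tile_center
```

```text
17.25 [ 0.59835375 -0.20385414  0.11860771] [ 3.14076977 -0.00550389 -0.04857239]
bottom_tile_center 0.92 [254.6 236.2] [ 0.5483 -0.2039  0.027 ]
bottom_tile_center 0.74 [ 38.  224.8] [0.5727 0.0358 0.027 ]
bottom_tile_center 0.23 [203.5  49.9] [ 0.7387 -0.1649  0.027 ]
  reg 0.91 [207.3, 131.2, 94.9, 163.1]
  reg 0.59 [0.0, 173.4, 93.1, 89.5]
  reg 0.61 [223.0, 98.6, 94.7, 125.0]
laid_tile_center 0.58 [158.9 177.2] [ 0.6182 -0.1052  0.021 ]
  reg 0.76 [133.2, 113.2, 61.0, 124.5]
```

View pics/w10.png

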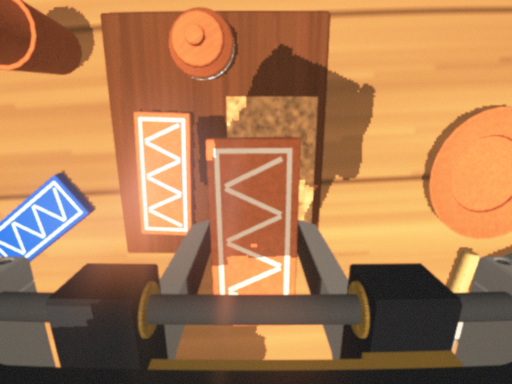

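Run:
```python
from fit import *
D=pickle.load(open("w10.pkl","rb"));c=D["c"]
print("laid",fitreg("w10","laid_tile_center",.028))
print("held",fitreg("w10","bottom_tile_center",.1506))
A=onz("wrist",(227,97),.018,c);B=onz("wrist",(319,96),.018,c);d=A-B;print("pad far",A,B,np.linalg.norm(d),np.arctan2(-d[0],d[1]))
im=cv2.imread("pics/w10.png")
b=cv2.resize(im[85:245,120:330],None,fx=3.6,fy=3.6,interpolation=cv2.INTER_CUBIC);cv2.imwrite("pics/w10c.png",b)
```

```text
laid ((620.0062866210938, -114.18781280517578), (58.911556243896484, 128.86322021484375), 86.14480590820312)
held ((611.3583374023438, -205.44615173339844), (56.093055725097656, 105.25519561767578), 87.23614501953125)
pad far [ 0.69580279 -0.18327441  0.018     ] [ 0.69242533 -0.27554035  0.018     ] 0.09232773240356984 -0.03658936359406197
```

View pics/w10c.png

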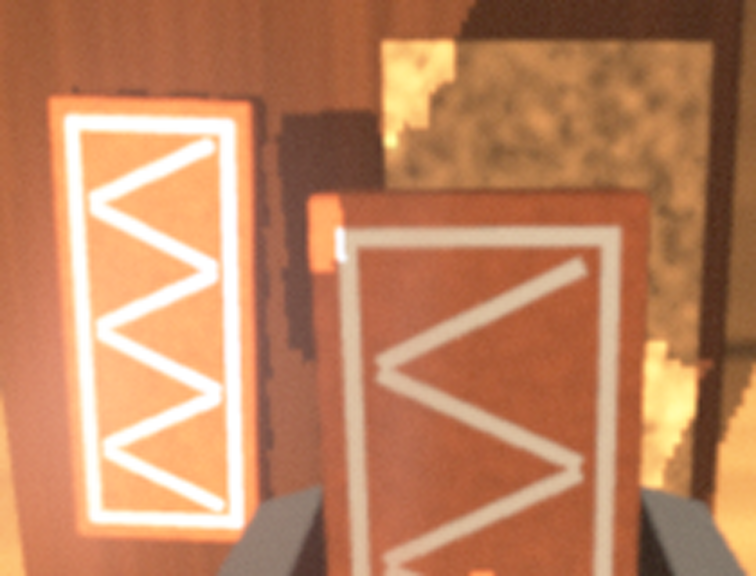

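Call:
{"name": "jog_arm", "arguments": {"commands": [{"wx": 0,"wy": 0.005,"wz": 0.009,"x": 0.008,"y": -0.011,"z": 0,"claw": -1},{"wx": 0,"wy": 0,"wz": 0,"x": 0.008,"y": -0.01,"z": -0.01,"claw": -1},{"wx": 0,"wy": 0,"wz": 0,"x": 0,"y": 0,"z": -0.02,"claw": -1},{"wx": 0,"wy": 0,"wz": 0,"x": 0,"y": 0,"z": -0.02,"claw": -1},{"wx": 0,"wy": 0,"wz": 0,"x": 0,"y": 0,"z": -0.02,"claw": -1},{"wx": 0,"wy": 0,"wz": 0,"x": 0,"y": 0,"z": -0.01,"claw": -1},{"wx": 0,"wy": 0,"wz": 0,"x": 0,"y": 0,"z": 0,"claw": -1},{"wx": 0,"wy": 0,"wz": 0,"x": 0,"y": 0,"z": 0,"claw": -1},{"wx": 0,"wy": 0,"wz": 0,"x": 0,"y": 0,"z": 0,"claw": -1},{"wx": 0,"wy": 0,"wz": 0,"x": 0,"y": 0,"z": 0,"claw": -1}]}}

```text
time: 18.6
ee_pos: [0.6173, -0.2264, 0.0351]
tool_rot: [3.139, -0.004, -0.039]
ft_force: [0.8, 0.3, -1.2]
width: 0.591
```

```bash
python3 look.py w11 bottom_tile_center laid_tile_center pad
python3 - <<'E'
from h import *
im=get_image("side");b=cv2.resize(im[140:230,210:330,::-1],None,fx=5,fy=5,interpolation=cv2.INTER_CUBIC);cv2.imwrite("pics/s11.png",b)
E
```

```text
18.6 [ 0.61730769 -0.22636913  0.03507367] [ 3.13918024 -0.00392303 -0.03881017]
bottom_tile_center 0.86 [255.8 233.6] [ 0.6054 -0.2289  0.027 ]
  reg 0.98 [208.5, 134.2, 93.7, 157.5]
  reg 0.75 [0.0, 228.5, 20.9, 31.1]
laid_tile_center 0.96 [109.4 221.9] [ 0.6174 -0.1118  0.021 ]
  reg 0.72 [60.1, 134.6, 84.5, 134.1]
  reg 0.96 [184.2, 115.4, 131.0, 181.0]
```

View pics/s11.png

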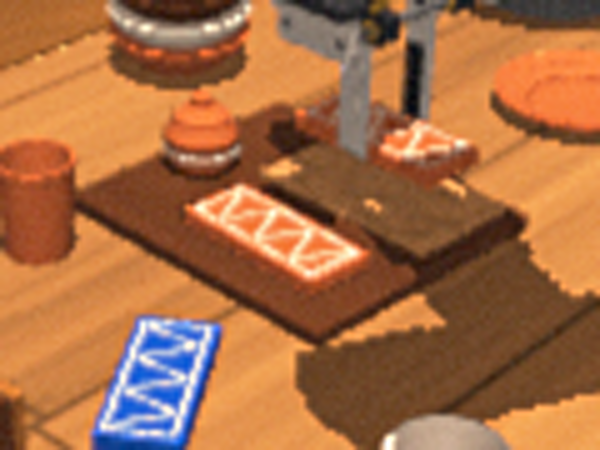

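View pics/w11.png

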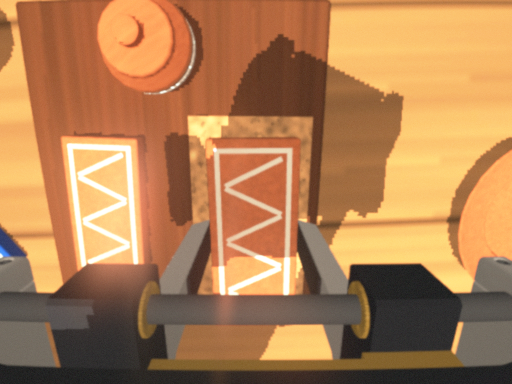

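Run:
```python
from fit import *
D=pickle.load(open("w11.pkl","rb"));c=D["c"]
A=onz("wrist",(188,117),.018,c);B=onz("wrist",(312.5,117),.018,c);d=A-B;y=np.arctan2(-d[0],d[1]);m=(A+B)/2
print("pad far",A,B,np.linalg.norm(d),y,"c",m[:2]-.08*np.array([np.cos(y),np.sin(y)]))
print("held c",onz("wrist",(255.8,233.6),.060,c))
A=onz("wrist",(208,138.5),.067,c);B=onz("wrist",(300,138.5),.067,c);d=A-B;y=np.arctan2(-d[0],d[1]);m=(A+B)/2
print("held far",A,B,np.linalg.norm(d),y,"c",m[:2]-.065*np.array([np.cos(y),np.sin(y)]))
```

```text
pad far [ 0.69565621 -0.18239971  0.018     ] [ 0.69206615 -0.27398671  0.018     ] 0.09165733185089286 -0.039178346766604484 c [ 0.61392257 -0.22505974]
held c [ 0.61933293 -0.22904588  0.06      ]
held far [ 0.68255888 -0.2035842   0.067     ] [ 0.68047135 -0.25687731  0.067     ] 0.05333397421990581 -0.03915067220784428 c [ 0.61656492 -0.22768661]
```

Call:
{"name": "jog_arm", "arguments": {"commands": [{"wx": 0.002,"wy": 0.003,"wz": 0,"x": -0.0035,"y": 0.002,"z": 0,"claw": -1},{"wx": 0,"wy": 0,"wz": 0,"x": 0,"y": 0,"z": 0,"claw": -1},{"wx": 0,"wy": 0,"wz": 0,"x": 0,"y": 0,"z": -0.007,"claw": -1},{"wx": 0,"wy": 0,"wz": 0,"x": 0,"y": 0,"z": -0.007,"claw": -1},{"wx": 0,"wy": 0,"wz": 0,"x": 0,"y": 0,"z": -0.006,"claw": -1},{"wx": 0,"wy": 0,"wz": 0,"x": 0,"y": 0,"z": -0.003,"claw": -1},{"wx": 0,"wy": 0,"wz": 0,"x": 0,"y": 0,"z": -0.003,"claw": -1},{"wx": 0,"wy": 0,"wz": 0,"x": 0,"y": 0,"z": 0,"claw": -1},{"wx": 0,"wy": 0,"wz": 0,"x": 0,"y": 0,"z": 0,"claw": -1},{"wx": 0,"wy": 0,"wz": 0,"x": 0,"y": 0,"z": 0,"claw": -1}]}}

```text
time: 20.0
ee_pos: [0.6122, -0.2236, 0.005]
tool_rot: [-3.141, 0.002, -0.039]
ft_force: [-1.1, -0.8, -0.4]
width: 0.59
```

Call:
{"name": "jog_arm", "arguments": {"commands": [{"wx": 0,"wy": 0,"wz": 0,"x": 0.002,"y": -0.001,"z": 0,"claw": -1},{"wx": 0,"wy": 0,"wz": 0,"x": 0,"y": 0,"z": 0,"claw": -1},{"wx": 0,"wy": 0,"wz": 0,"x": 0,"y": 0,"z": -0.0015,"claw": -1},{"wx": 0,"wy": 0,"wz": 0,"x": 0,"y": 0,"z": -0.0015,"claw": -1},{"wx": 0,"wy": 0,"wz": 0,"x": 0,"y": 0,"z": 0,"claw": -1},{"wx": 0,"wy": 0,"wz": 0,"x": 0,"y": 0,"z": 0,"claw": -1},{"wx": 0,"wy": 0,"wz": 0,"x": 0,"y": 0,"z": 0,"claw": -1},{"wx": 0,"wy": 0,"wz": 0,"x": 0,"y": 0,"z": 0,"claw": -1},{"wx": 0,"wy": 0,"wz": 0,"x": 0,"y": 0,"z": 0,"claw": -1},{"wx": 0,"wy": 0,"wz": 0,"x": 0,"y": 0,"z": 0,"claw": -1}]}}

```text
time: 21.0
ee_pos: [0.615, -0.225, 0.0026]
tool_rot: [-3.141, 0.001, -0.039]
ft_force: [0.6, 0.7, -1.9]
width: 0.591
```

```bash
python3 look.py w12 bottom_tile_center
python3 - <<'E'
from h import *
im=get_image("side");b=cv2.resize(im[140:220,220:330,::-1],None,fx=6,fy=6,interpolation=cv2.INTER_CUBIC);cv2.imwrite("pics/s12.png",b)
print(sensors.state()["ft_force"])
E
```

```text
21.0 [ 0.6150352  -0.22497589  0.00262432] [-3.14138146e+00  8.52646410e-04 -3.87335798e-02]
  reg 0.72 [206.4, 133.2, 97.1, 162.9]
[ 0.44726611  0.0620569  -1.91499056]
```

View pics/s12.png

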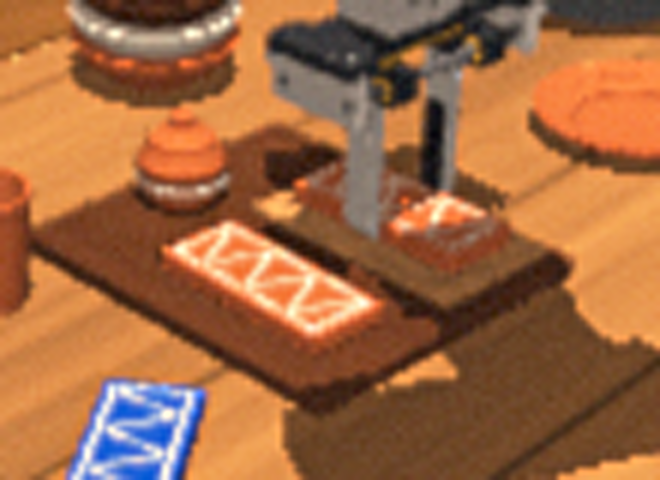

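View pics/w12.png

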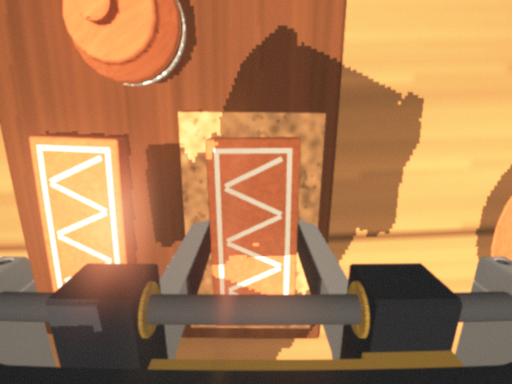

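Call:
{"name": "jog_arm", "arguments": {"commands": [{"wx": 0,"wy": 0,"wz": 0,"x": 0,"y": 0,"z": -0.0015,"claw": -1},{"wx": 0,"wy": 0,"wz": 0,"x": 0,"y": 0,"z": 0,"claw": -1},{"wx": 0,"wy": 0,"wz": 0,"x": 0,"y": 0,"z": 0,"claw": -1},{"wx": 0,"wy": 0,"wz": 0,"x": 0,"y": 0,"z": 0,"claw": -1},{"wx": 0,"wy": 0,"wz": 0,"x": 0,"y": 0,"z": -0.001,"claw": -1},{"wx": 0,"wy": 0,"wz": 0,"x": 0,"y": 0,"z": 0,"claw": -1},{"wx": 0,"wy": 0,"wz": 0,"x": 0,"y": 0,"z": 0,"claw": -1},{"wx": 0,"wy": 0,"wz": 0,"x": 0,"y": 0,"z": 0,"claw": -1},{"wx": 0,"wy": 0,"wz": 0,"x": 0,"y": 0,"z": 0,"claw": -1},{"wx": 0,"wy": 0,"wz": 0,"x": 0,"y": 0,"z": 0,"claw": -1}]}}

```text
time: 22.2
ee_pos: [0.6153, -0.2251, 0.0007]
tool_rot: [3.142, 0.0, -0.039]
ft_force: [-0.2, 0.0, -0.7]
width: 0.588
```

Call:
{"name": "jog_arm", "arguments": {"commands": [{"wx": 0,"wy": 0,"wz": 0,"x": -0.0008,"y": 0,"z": -0.001,"claw": -1},{"wx": 0,"wy": 0,"wz": 0,"x": 0,"y": 0,"z": 0,"claw": -1},{"wx": 0,"wy": 0,"wz": 0,"x": 0,"y": 0,"z": 0,"claw": -1},{"wx": 0,"wy": 0,"wz": 0,"x": 0,"y": 0,"z": 0,"claw": -1},{"wx": 0,"wy": 0,"wz": 0,"x": 0,"y": 0,"z": 0,"claw": -1},{"wx": 0,"wy": 0,"wz": 0,"x": 0,"y": 0,"z": 0,"claw": -1},{"wx": 0,"wy": 0,"wz": 0,"x": 0,"y": 0,"z": 0,"claw": -1},{"wx": 0,"wy": 0,"wz": 0,"x": 0,"y": 0,"z": 0,"claw": -1},{"wx": 0,"wy": 0,"wz": 0,"x": 0,"y": 0,"z": 0,"claw": -1},{"wx": 0,"wy": 0,"wz": 0,"x": 0,"y": 0,"z": 0,"claw": -1}]}}

```text
time: 23.2
ee_pos: [0.6154, -0.2252, 0.0007]
tool_rot: [3.141, -0.002, -0.039]
ft_force: [-0.1, -0.1, -0.4]
width: 0.592
```

Call:
{"name": "jog_arm", "arguments": {"commands": [{"wx": 0,"wy": 0,"wz": 0,"x": 0,"y": 0,"z": -0.0015,"claw": -1},{"wx": 0,"wy": 0,"wz": 0,"x": 0,"y": 0,"z": -0.001,"claw": -1},{"wx": 0,"wy": 0,"wz": 0,"x": 0,"y": 0,"z": -0.001,"claw": -1},{"wx": 0,"wy": 0,"wz": 0,"x": 0,"y": 0,"z": -0.001,"claw": -1},{"wx": 0,"wy": 0,"wz": 0,"x": 0,"y": 0,"z": -0.001,"claw": -1},{"wx": 0,"wy": 0,"wz": 0,"x": 0,"y": 0,"z": -0.001,"claw": -1},{"wx": 0,"wy": 0,"wz": 0,"x": 0,"y": 0,"z": -0.001,"claw": -1},{"wx": 0,"wy": 0,"wz": 0,"x": 0,"y": 0,"z": -0.001,"claw": -1},{"wx": 0,"wy": 0,"wz": 0,"x": 0,"y": 0,"z": -0.001,"claw": -1},{"wx": 0,"wy": 0,"wz": 0,"x": 0,"y": 0,"z": -0.001,"claw": -1}]}}

```text
time: 24.2
ee_pos: [0.6155, -0.2252, 0.0007]
tool_rot: [3.14, -0.006, -0.039]
ft_force: [-1.9, 0.4, 6.7]
width: 0.592
```

Contact is confirmed: z holds at 0.0007 with 6.7 N upward. Now I'll release slightly, rise, and check.

Call:
{"name": "jog_arm", "arguments": {"commands": [{"wx": 0,"wy": 0,"wz": 0,"x": 0,"y": 0,"z": 0,"claw": -1},{"wx": 0,"wy": 0,"wz": 0,"x": 0,"y": 0,"z": 0,"claw": 0.7},{"wx": 0,"wy": 0,"wz": 0,"x": 0,"y": 0,"z": 0,"claw": 0.7},{"wx": 0,"wy": 0,"wz": 0,"x": 0,"y": 0,"z": 0,"claw": 0.7},{"wx": 0,"wy": 0,"wz": 0,"x": 0,"y": 0,"z": 0,"claw": 0.7},{"wx": 0,"wy": 0,"wz": 0,"x": 0,"y": 0,"z": 0,"claw": 0.7},{"wx": 0,"wy": 0,"wz": 0,"x": 0,"y": 0,"z": 0.01,"claw": 0.7},{"wx": 0,"wy": 0,"wz": 0,"x": 0,"y": 0,"z": 0.02,"claw": 0.7},{"wx": 0,"wy": 0,"wz": 0,"x": 0,"y": 0,"z": 0.03,"claw": 0.7},{"wx": 0,"wy": 0,"wz": 0,"x": 0,"y": 0,"z": 0.03,"claw": 0.7}]}}

```text
time: 25.2
ee_pos: [0.6118, -0.2238, 0.089]
tool_rot: [-3.139, 0.004, -0.039]
ft_force: [0.4, -0.4, -0.7]
width: 0.854
```

Call:
{"name": "jog_arm", "arguments": {"commands": [{"wx": 0,"wy": 0,"wz": 0,"x": -0.02,"y": 0,"z": 0.03,"claw": 0.7},{"wx": 0,"wy": 0,"wz": 0,"x": -0.03,"y": 0.0,"z": 0.02,"claw": 0.7},{"wx": 0,"wy": 0,"wz": 0,"x": -0.03,"y": 0,"z": 0.02,"claw": 0.7},{"wx": 0,"wy": 0,"wz": 0,"x": -0.03,"y": 0,"z": 0.01,"claw": 0.7},{"wx": 0,"wy": 0,"wz": 0,"x": -0.02,"y": 0,"z": 0,"claw": 0.7},{"wx": 0,"wy": 0,"wz": 0,"x": 0,"y": 0,"z": 0,"claw": 0.7},{"wx": 0,"wy": 0,"wz": 0,"x": 0,"y": 0,"z": 0,"claw": 0.7},{"wx": 0,"wy": 0,"wz": 0,"x": 0,"y": 0,"z": 0,"claw": 0.7},{"wx": 0,"wy": 0,"wz": 0,"x": 0,"y": 0,"z": 0,"claw": 0.7},{"wx": 0,"wy": 0,"wz": 0,"x": 0,"y": 0,"z": 0,"claw": 0.7}]}}

```text
time: 26.2
ee_pos: [0.4855, -0.226, 0.1831]
tool_rot: [3.135, -0.015, -0.037]
ft_force: [0.3, -0.1, -0.1]
width: 0.848
```

```bash
python3 look.py w13 bottom_tile_center laid_tile_center pad
python3 - <<'E'
from fit import *
D=pickle.load(open("w13.pkl","rb"))
for n,z in(("bottom_tile_center",.032),("laid_tile_center",.028)):
  for i in range(min(4,len(D[n]))): print(n,fitreg("w13",n,z,i))
im=cv2.imread("pics/w13.png");cv2.imwrite("pics/w13c.png",cv2.resize(im[40:240,130:340],None,fx=2.9,fy=2.9,interpolation=cv2.INTER_CUBIC))
im=get_image("side");cv2.imwrite("pics/s13.png",im[:,:,::-1])
E
```

```text
26.2 [ 0.48553159 -0.22598783  0.18305048] [ 3.13455569 -0.01488489 -0.03719117]
bottom_tile_center 0.88 [248.9  66.6] [ 0.6212 -0.2281  0.027 ]
bottom_tile_center 0.59 [ 36.9 126.9] [0.5641 0.0368 0.027 ]
  reg 0.96 [0.0, 78.8, 88.0, 94.1]
  reg 0.58 [223.3, 8.5, 47.8, 117.5]
laid_tile_center 0.83 [150.7  76.4] [ 0.6161 -0.1104  0.021 ]
  reg 0.97 [207.2, 1.1, 78.2, 142.0]
bottom_tile_center ((567.5387573242188, 34.95029067993164), (58.65591049194336, 129.6558074951172), 34.019737243652344)
bottom_tile_center ((614.8382568359375, -226.20445251464844), (56.48978042602539, 127.24119567871094), 87.90870666503906)
```

View pics/w13c.png

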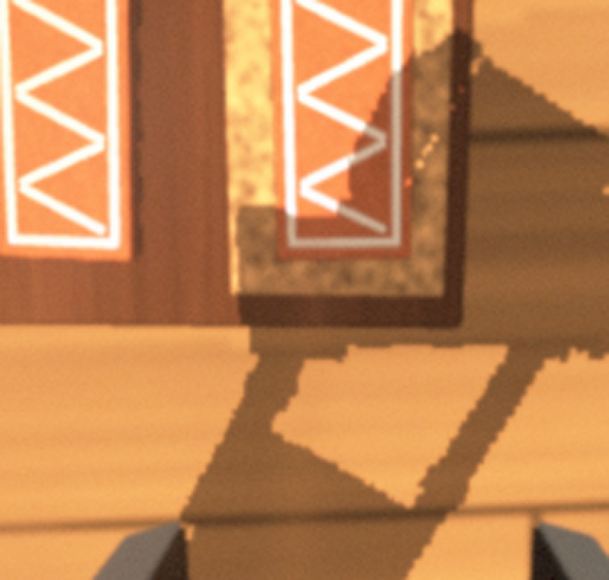

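View pics/s13.png

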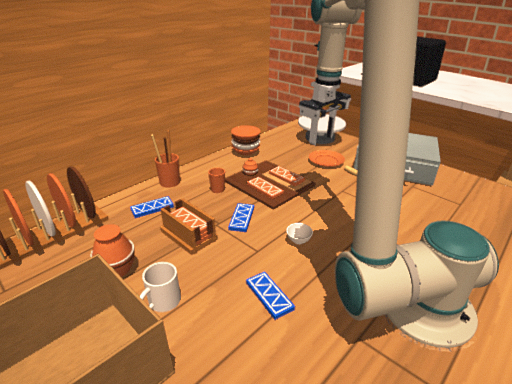

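Run:
```python
import cv2
im=cv2.imread("pics/w13.png");cv2.imwrite("pics/w13d.png",cv2.resize(im[0:150,190:310],None,fx=4,fy=4,interpolation=cv2.INTER_CUBIC))
```

```text
(no output)
```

View pics/w13d.png

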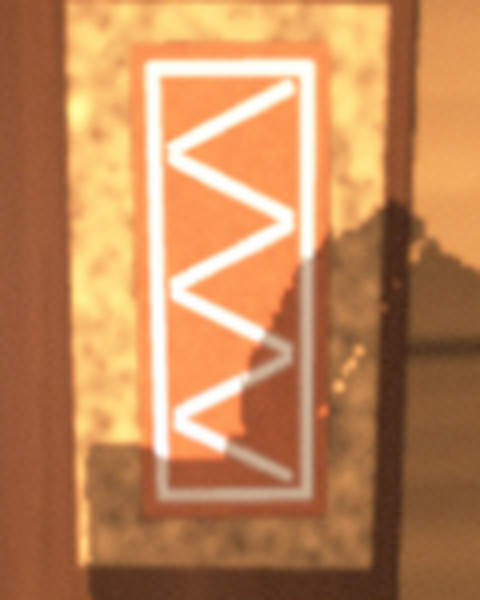

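Run:
```python
from fit import *
c=pickle.load(open("w13.pkl","rb"))["c"]
for n,pts,z in(("pad",[(66,3),(391,4),(372,570),(80,567)],.018),("tile",[(131,44),(330,42),(325,512),(145,517)],.032)):
    P=np.array([onz("wrist",(x/4+190-.4,y/4-.4),z,c)[:2] for x,y in pts])
    d=P[0]+P[1]-P[2]-P[3];e=P[0]+P[3]-P[1]-P[2];print(n,P.mean(0),np.arctan2(d[1],d[0]),np.arctan2(-e[0],e[1]),np.linalg.norm(d)/2,np.linalg.norm(e)/2)
```

```text
pad [ 0.61420135 -0.22472593] -0.047349593389648406 -0.04351278658721937 0.16031819834136915 0.09260894209239981
tile [ 0.61503821 -0.22659546] -0.03160855684843055 -0.01878164645537206 0.12812354240465146 0.05458805327867524
```

```bash
python3 -c "
from plant import order,sensors
print(order.close_job(),sensors.state()['time'])"
```

```text
the job is handed in; nothing more can be done
the job is handed in; nothing more can be done
```

I drew the bottom tile out through the chute's mouth and set it down on the cork pad. I pulled it about 55 mm by its end, re-gripped it at its centre, drew it clear and lowered it until it touched. I then released it, backed the arm off clear of everything and handed the job in at about 26 s of the 51 s allowed.

**Last checks**
- **Placement:** the tile is about 1 mm off the pad's centre along its length and about 2 mm across. It is turned about 1° from the pad's direction, pattern side up.
- **Setting down:** contact showed as a 6.7 N upward force with the height unchanged, so the tile was not dropped.
- **Chute:** the side picture shows the upper tiles still in the chute and sunk level. I judged this by eye and did not measure the height.
- **Other wares:** the laid tile's last reading was within a few mm of the earlier ones. The other wares look undisturbed in the pictures.

**What failed or disagreed**
- **First grasp missed:** the fingers closed just above the tile, because the real fingertips sit about 20 mm higher than the reported tool position. The missed grasp did not visibly move the tile. I corrected for the offset and the second grasp held.
- **Placement by network:** the network's own point for the placed tile was about 7 mm off along the length. The tile's fitted outline and my corner measurement agreed with each other, so I relied on those.

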